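# Heft two ballast slugs and offer the heavier to a brushed-out doorstop

### The job

Take the long brush from its tin, brush out the bored recess of the upturned wooden doorstop with two full strokes (down to the bottom, up, and down again) and stand the brush back in its tin. Then lift the two sawn metal slugs clear of the bench one after the other to feel which is heavier; the lighter one ends standing upright on the bench, and the heavier is the one for the ballast. Finish holding the heavier slug still in the gripper, upright and centred over the recess, its lower end about 3 cm above the rim, so that I can glue the hole; do not let go of it, drop neither slug, keep the doorstop standing and leave everything else on the bench where it is.

Things in the scene. Friction and masses are not known exactly. Their poses are not given: they have to be found in the camera images.
- doorstop: turned wooden doorstop, loose, 0.6 kg, standing upside down on the bench: round, 110 mm high, 108 mm across at the top, 94 mm across at the foot with a waist above it. In its upward end is one round recess, bored straight down on the axis. Origin: centre of the underside on the bench, z up
- recess_mouth (a point): centre of the mouth of the doorstop's recess, level with its rim, 110 mm above the bench. The recess is about 62 mm wide (wall 22 mm thick) and 65 mm deep with a flat floor; z up
- brush_tin: round steel tin, open at the top, 64 mm outside, 58 mm inside, screwed on a square of plywood 110 x 110 x 12 mm that is fixed to the bench; the rim is 87 mm above the bench. Origin: centre of the plywood's underside, z up
- tin_floor (a point): centre of the tin's inner floor, 15 mm above the bench
- brush: long round brush, 90 g, 225 mm long, at first standing in the tin, bristles down. From below: round bristle head 43 mm across and 64 mm long, flat at its end (it does not give when pressed), thin steel stem, 18 mm aluminium ferrule at 104 to 118 mm, straight round wooden handle 24 mm across from 118 to 225 mm. Origin: centre of the bristle end, z along the brush to the handle
- brush_grip (a point): point on the brush's axis, 200 mm above the bristle end (25 mm below the top of the handle), where it is best gripped from above
- slug_p: one of two slugs sawn from bright round metal bar, both 40 mm across and 45 mm high, standing on end on the bench. One is steel and one aluminium, partly drilled out from below, so they look the same and weigh 0.1 to 0.5 kg; the heavier weighs at least 100 g more than the other. Origin: centre of the underside, z along the slug's axis, up
- slug_q: the other slug, same shape and size (40 mm across, 45 mm high). Which of the two is the heavier must be felt. Origin: centre of the underside, z along the slug's axis, up
- bar_offcut: thinner, taller metal bar offcut, 25 mm across, 70 mm high, standing; not one of the two slugs; leave alone. Origin: on its underside near the middle
- screw_jar: closed grey jar with a steel lid, 68 mm across, 75 mm high; leave alone. Origin: on its underside near the middle
- wood_offcut: pale wooden block 90 x 45 x 45 mm; leave alone. Origin: on its underside near the middle
- glue_bottle: white glue bottle, 60 mm across, 170 mm high; leave alone. Origin: on its underside near the middle
- hammer: ball-peen hammer lying down, 330 mm long; leave alone. Origin: on its underside near the middle
- chisel: wood chisel lying down, 245 mm long; leave alone. Origin: on its underside near the middle

How it is judged:
On the way, in this order (a step that is already met when the one before it is completed fails the run):
1. the brush's end is pushed down to within 15 mm of the recess floor (z of brush in the frame of recess_mouth below -0.05 m and horizontal distance between brush and recess_mouth below 0.02 m), for 0.04 s.
2. the brush is drawn up inside the recess, at least 37 mm above its floor (z of brush in the frame of recess_mouth between -0.028 and 0 m and horizontal distance between brush and recess_mouth below 0.02 m), for 0.02 s.
3. the brush's end is again within 15 mm of the recess floor (all of step 1), for 0.04 s.
4. the brush stands in its tin again and is let go (horizontal distance between brush and tin_floor below 0.012 m and z of brush in the frame of tin_floor below 0.008 m and angle between brush's own z axis and vertical below 0.15 rad and contact force between the fingers and brush below 0.1 N), for 0.2 s.
5. the lighter slug has been lifted at least 20 mm clear by the fingers while the heavier (which presses the bench with more than 2.75 N) stands on it ((((height (world z) of slug_p above 0.02 m and contact force between the fingers and slug_p above 1 N and (height (world z) of slug_q below 0.004 m and angle between slug_q's own z axis and vertical below 0.08 rad)) and contact force between slug_q and anything else above 2.75 N) or ((height (world z) of slug_q above 0.02 m and contact force between the fingers and slug_q above 1 N and (height (world z) of slug_p below 0.004 m and angle between slug_p's own z axis and vertical below 0.08 rad)) and contact force between slug_p and anything else above 2.75 N))), for 0.2 s.
6. the heavier slug is lifted at least 20 mm clear by the fingers while the lighter (under 2.75 N) stands on the bench (again, if it was hefted first) ((((height (world z) of slug_p above 0.02 m and contact force between the fingers and slug_p above 1 N and (height (world z) of slug_q below 0.004 m and angle between slug_q's own z axis and vertical below 0.08 rad)) and contact force between slug_q and anything else below 2.75 N) or ((height (world z) of slug_q above 0.02 m and contact force between the fingers and slug_q above 1 N and (height (world z) of slug_p below 0.004 m and angle between slug_p's own z axis and vertical below 0.08 rad)) and contact force between slug_p and anything else below 2.75 N))), for 0.2 s.
At the end, for the whole second after the job is handed in: Heavier slug held still in the fingers, upright within 7 degrees, within 10 mm of the recess axis, lower end 10 to 60 mm above the rim, not touching the doorstop; lighter slug upright and released on the bench; brush released in its tin; doorstop upright on the bench (all of step 4 and ((contact force between the fingers and slug_p above 1 N and contact force between slug_p and doorstop below 0.05 N and horizontal distance between slug_p and recess_mouth below 0.01 m and z of slug_p in the frame of recess_mouth between 0.01 and 0.06 m and angle between slug_p's own z axis and vertical below 0.12 rad and linear speed of each of slug_p, slug_q below 0.02 m/s and (height (world z) of slug_q below 0.004 m and angle between slug_q's own z axis and vertical below 0.08 rad) and contact force between the fingers and slug_q below 0.1 N and contact force between slug_q and anything else below 2.75 N) or (contact force between the fingers and slug_q above 1 N and contact force between slug_q and doorstop below 0.05 N and horizontal distance between slug_q and recess_mouth below 0.01 m and z of slug_q in the frame of recess_mouth between 0.01 and 0.06 m and angle between slug_q's own z axis and vertical below 0.12 rad and linear speed of each of slug_q, slug_p below 0.02 m/s and (height (world z) of slug_p below 0.004 m and angle between slug_p's own z axis and vertical below 0.08 rad) and contact force between the fingers and slug_p below 0.1 N and contact force between slug_p and anything else below 2.75 N)) and height (world z) of doorstop below 0.004 m and angle between doorstop's own z axis and vertical below 0.08 rad); the arm keeps its last pose, push and grip.
It fails at once if something else on the bench (bar offcut, screw jar, wood offcut, glue bottle, hammer, chisel) is shifted by more than 30 mm (distance of any of bar_offcut, screw_jar, wood_offcut, glue_bottle, hammer, chisel from where it was at the start of the episode above 0.03 m).
It fails at once if a slug is dropped (falls faster than 0.5 m/s outside the fingers) ((linear speed of slug_p above 0.5 m/s and contact force between the fingers and slug_p below 0.1 N) or (linear speed of slug_q above 0.5 m/s and contact force between the fingers and slug_q below 0.1 N)).
It fails at once if the doorstop is tipped over (angle between doorstop's own z axis and vertical above 0.35 rad).
It also fails if it takes over 72 s, if anything falls off the work surface, if the arm or the gripper's body presses on something with over 40 N, if the wrist force passes 120 N, or if a joint passes its speed limit or range.

### The arm

A 7-joint arm with a two-finger parallel gripper is mounted at the origin on the work surface. World frame = base frame: x ahead of the robot, y to its left, z up, the work surface at z = 0. Lengths are in m, angles in rad, forces in N, time in s.
With the tool pointing down it reaches from about 0.4 to 0.85 m from the base axis. Payload 4.5 kg.
Tool frame: the origin (TCP) lies on the centre line of the jaws, within the pads' length; the fingertips stand r.tip_extent ahead of it and the grasp point (between the pads) is the TCP (r.tip_extent is the distance from the TCP to the fingertips, in m); z points along the fingers, y is the line along which they close (so a half turn about z gives the same grasp; the last joint's range is limited). The gripper opens to 88 mm and grips with 3 to 60 N. Pads are 18 mm wide; open, the fingers measure 123 mm over their backs; the gripper's body (75 mm by 187 mm) begins 45 mm behind the grasp point.
Start: joints at [1.352, 0.689, -0.195, 1.565, 0.157, 0.902, -0.215], TCP at [0.156, -0.605, 0.258] pointing down, gripper open.
Joint ranges: [-3.01, 3.01], [-0.46, 2.08], [-1.47, 1.51], [0.13, 2.56], [-1, 4.14], [0.04, 2.09], [-2.66, 2.66]. Speed limits (rad/s): [2.57, 2.57, 3.14, 3.14, 3.14, 3.14, 3.14].

### API

Orientations are given as a unit quaternion [x, y, z, w].
In Python, from plant import sensors, vision, finish_job, r gives the robot as it stands. The module is installed in compiled form; this text tells all that it offers.
- The arm moves only by the tool step_arm, never from a script. Its argument "steps" is a list of rows, each a list of 2 entries, a list of its own where there are three numbers: the shift along the tool's x, y, z in cm, then the turn, a rotation vector about the tool's x, y, z in degrees. A call has 1 to 12 rows; each row shifts and turns the commanded pose from where the row before left it, along the tool's axes as they then stand; what a row does not reach is not made up. A row lasts 1/8 s, in which the tool goes at most 62.5 mm and 10.7 degrees, less where a joint would pass 70% of its speed; a pose out of reach is approached as far as the arm can. A call with a gripper value outside its range is refused whole. "claw" is the opening, from -1 (shut) to 1 (fully open), set as the call begins (left out, the last holds). The fingers move at their own pace and stop on an object; "grip_force" is the grip in N (left out, the last holds). Time passes only in rows, so rows that do not move let the fingers close. It gives the time, the measured TCP pose, the force, the opening and the grip force at its end, in the units of the state.
- sensors.get_state(): the state, without advancing time (a new reading comes with each control period).
- vision.snapshot(name): name is "side" or "top" or "wrist"; returns a dict with "img" (400x640x3 uint8, red, green, blue), "fx", "fy", "cx", "cy" (pixels), "position" and "rotation" of the camera in the world. Camera axes: x right, y down, z forward; pixel columns grow to the right and rows downward; lengths in m; the calibration is good to about 2 mm. A picture is of the moment at which its call begins. There is no depth.
- finish_job(): hands the job in; it is judged then, once.
The state is a dict: "clock": time; "q": joint angles; "qd": joint speeds; "joint_torque": joint torques, N m; "tool_pos": TCP position; "eef_rot": TCP orientation; "contact_force": force on the tool from outside, world axes, zero at the start; "moment": the same for the moment, N m; "opening": opening from 0.0 (shut) to 1.0 (fully open); "finger_force": force on a finger pad.
Only numpy, scipy, OpenCV 4.12 (cv2) and the standard library are available. Lean on these libraries where they do the work, as an engineer would, in place of code of your own. Each camera call takes 0.05 s, during which the arm holds its last target. There are 200 camera calls.

## Working session

There is one attempt and no reset: what is moved stays moved. The work goes in short steps, Python scripts to look and compute and a tool call to move; the robot and the scene stay as the last step left them, time stands still between calls to the robot, and variables do not carry over. Pictures are saved under pics/ and viewed, at most 10 in all, crops included, and the job is handed in when it is done.

Besides the shell and the picture viewer there is one more tool, called after "Request:" by a JSON object that holds its "fn" and its "kwargs". step_arm: Moves the arm, as the interface text tells. Its arguments: {"type":"object","properties":{"steps":{"type":"array"},"claw":{"type":"number"},"grip_force":{"type":"number"}},"required":["steps"]}

```bash
mkdir -p pics && cat > h.py <<'E'
import numpy as np, cv2
from plant import sensors, vision, finish_job, r
def snap(n,save=None):
    s=vision.snapshot(n)
    if save: cv2.imwrite('pics/'+save,s['img'][...,::-1])
    return s
def ray(s,u,v):
    d=np.array([(u-s['cx'])/s['fx'],(v-s['cy'])/s['fy'],1.]);d=np.array(s['rotation'])@d
    return np.array(s['position']),d/np.linalg.norm(d)
def onz(s,u,v,z):
    p,d=ray(s,u,v);return p+d*(z-p[2])/d[2]
def tri(a,b):
    (p,d),(q,e)=a,b
    t=np.linalg.lstsq(np.c_[d,-e],q-p,rcond=None)[0]
    x,y=p+t[0]*d,q+t[1]*e;return (x+y)/2,np.linalg.norm(x-y)
def proj(s,P):
    c=np.array(s['rotation']).T@(np.array(P)-np.array(s['position']));return s['fx']*c[0]/c[2]+s['cx'],s['fy']*c[1]/c[2]+s['cy']
E
python3 - <<'E'
from h import *
print(sensors.get_state(),r.tip_extent)
ims=[]
for n in ['top','side','wrist']:
    s=snap(n,n+'0.png');print(n,s['fx'],s['fy'],s['cx'],s['cy'],np.array(s['position']).round(4),np.array(s['rotation']).round(4).tolist())
E
```

```text
{'clock': 0.0, 'q': array([ 1.35179556,  0.68998371, -0.19449933,  1.56632786,  0.1572996 ,
        0.90250315, -0.21511499]), 'qd': array([-0.00086939, -0.00055456, -0.00146313,  0.00127649,  0.00282047,
       -0.00083375,  0.00018753]), 'joint_torque': array([-4.48453477e-05, -5.27562010e+01, -1.26694847e+00, -1.53429991e+01,
       -5.26984571e-02,  6.67474349e-03,  1.88295526e-04]), 'tool_pos': array([ 0.15612138, -0.60457495,  0.25691411]), 'eef_rot': array([ 9.92018164e-01,  1.26091730e-01, -1.85551886e-04, -8.96736125e-04]), 'contact_force': array([-0.22968128,  0.07165456,  0.38603565]), 'moment': array([ 0.01038271, -0.01076057,  0.01389794]), 'finger_force': 0.0, 'opening': 0.9976061679354401} 0.019
top 507.64902575637444 507.64902575637444 324.5155402014722 200.05739072166665 [ 0.349  -0.0391  1.2554] [-0.702, 0.706, -0.065, 0.0683]
side 452.5384570758433 452.5384570758433 319.72562855454026 198.81722657165722 [ 0.4493 -1.0641  0.8646] [0.8821, -0.0574, 0.0305, -0.4665]
wrist 336.8682392494194 336.8682392494194 321.0019135685368 202.29947475898268 [ 0.2242 -0.587   0.3815] [0.7833, -0.6058, -0.0858, 0.1096]
```

```bash
python3 - <<'E'
t=open('h.py').read()
t=t.replace("    if save:","    s['rotation']=R.from_quat(s['rotation']).as_matrix()\n    if save:").replace("import numpy","from scipy.spatial.transform import Rotation as R\nimport numpy",1)
open('h.py','w').write(t)
E
python3 -c "
from h import *
s=snap('top');print(s['rotation'].round(3),s['position']);s=snap('side');print(s['rotation'].round(3))"
```

```text
[[-0.005 -0.982  0.188]
 [-1.     0.006  0.004]
 [-0.005 -0.188 -0.982]] [ 0.34903393 -0.03910888  1.25537934]
[[ 0.992 -0.073  0.107]
 [-0.13  -0.558  0.82 ]
 [ 0.    -0.827 -0.563]]
```

View pics/top0.png

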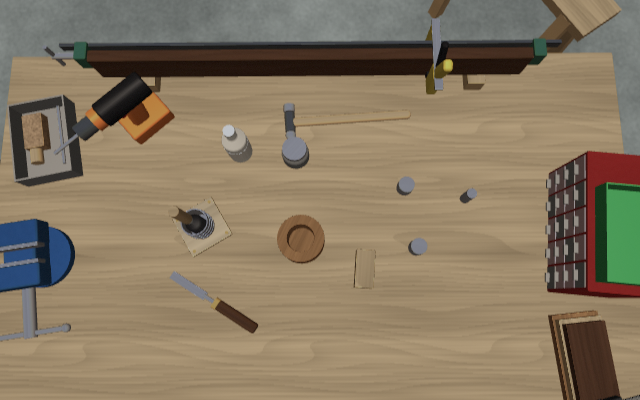

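View pics/side0.png

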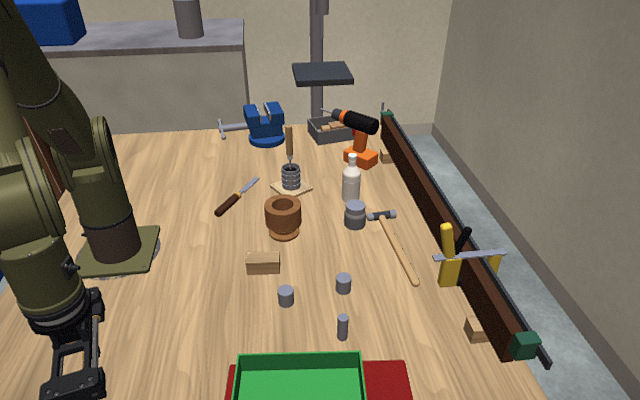

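Top view: slugs at (405,186) and (418,246), the bar offcut at (469,195), the doorstop at (301,239), the tin at (197,222) with the brush top leaning to (176,212). Side view: slugs at (343,284) and (286,296), doorstop rim at (283,205), brush top at (289,126). Next I segment and triangulate.

```bash
python3 - <<'E'
from h import *
t=snap('top');s=snap('side')
def blob(im,roi,f):
    u0,v0,u1,v1=roi;h=cv2.cvtColor(im[v0:v1,u0:u1],cv2.COLOR_RGB2HSV)
    m=f(h).astype(np.uint8);n,l,st,c=cv2.connectedComponentsWithStats(m)
    k=1+np.argmax(st[1:,4]);b=st[k];return (u0+b[0]+(b[2]-1)/2,v0+b[1]+(b[3]-1)/2),(b[2],b[3],b[4]),c[k]+[u0,v0]
grey=lambda h:(h[...,1]<70)
for n,a,b in [('slugA',(390,170,422,203),(330,268,358,300)),('slugB',(403,230,435,263),(272,280,300,312)),('bar',(455,182,485,208),(332,308,354,345))]:
    A=blob(t['img'],a,grey);B=blob(s['img'],b,grey);print(n,A,B,tri(ray(t,*A[2]),ray(s,*B[2])))
a=cv2.resize(t['img'][185:275,150:340],None,fx=4,fy=4,interpolation=cv2.INTER_CUBIC)
b=cv2.resize(s['img'][110:250,230:340],None,fx=4,fy=4,interpolation=cv2.INTER_CUBIC)
o=np.zeros((560,800,3),np.uint8)
b=cv2.resize(s['img'][110:250,240:350],None,fx=4,fy=4,interpolation=cv2.INTER_CUBIC)
o[:560,:440]=b
a=cv2.resize(t['img'][195:275,160:335],None,fx=2.05,fy=2.05,interpolation=cv2.INTER_CUBIC);o[:a.shape[0],441:441+a.shape[1]]=a
c=cv2.resize(t['img'][170:270,385:485],None,fx=3.5,fy=3.5);o[200:550,445:795]=c
cv2.imwrite('pics/crop1.png',o[...,::-1])
for n,p,z in [('stop',(301,239),.11),('tin',(199,222),.087)]: print(n,onz(t,*p,z))
print(tri(ray(t,301,239),ray(s,283,205)),tri(ray(t,175,212),ray(s,289,126)))
E
```

```text
slugA ((np.float64(405.5), np.float64(185.0)), (np.int32(18), np.int32(19), np.int32(274)), array([405.36861314, 185.08394161])) ((np.float64(343.5), np.float64(283.0)), (np.int32(16), np.int32(23), np.int32(315)), array([343.07619048, 282.84761905])) (array([ 0.61961385, -0.23441452,  0.02664916]), np.float64(0.0015242496440397045))
slugB ((np.float64(417.5), np.float64(245.5)), (np.int32(20), np.int32(18), np.int32(274)), array([417.79562044, 246.10218978])) ((np.float64(285.0), np.float64(295.5)), (np.int32(17), np.int32(24), np.int32(338)), array([285.47337278, 295.4556213 ])) (array([ 0.46863439, -0.25920962,  0.02656587]), np.float64(0.0008371327122973437))
bar ((np.float64(468.0), np.float64(195.0)), (np.int32(17), np.int32(15), np.int32(173)), array([468.31791908, 195.01156069])) ((np.float64(342.5), np.float64(326.5)), (np.int32(12), np.int32(28), np.int32(278)), array([342.21942446, 326.38848921])) (array([ 0.59094121, -0.38474834,  0.04014793]), np.float64(0.001414856021272102))
stop [0.47850447 0.01934443 0.11      ]
tin [0.52217138 0.25806821 0.087     ]
(array([0.48108462, 0.01959201, 0.10761094]), np.float64(0.0045964518268994045)) (array([0.5223805 , 0.26895285, 0.23999662]), np.float64(0.004109901870111055))
```

View pics/crop1.png

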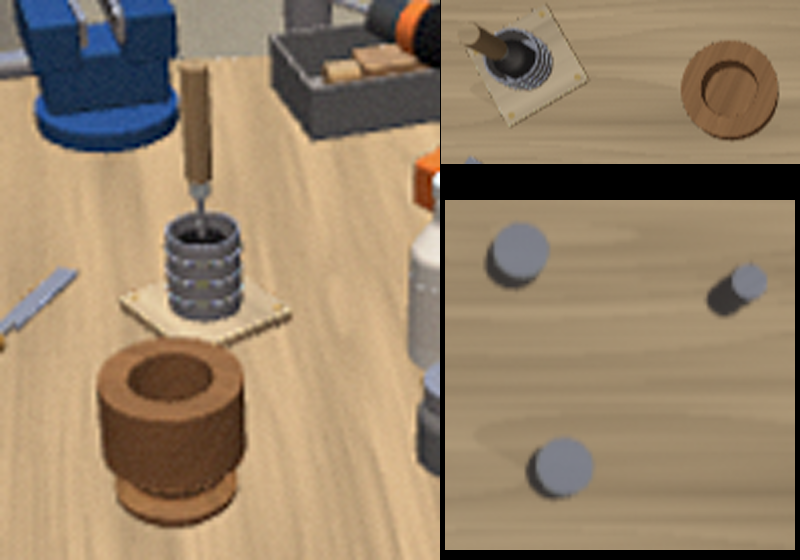

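Slug centres triangulate to z ≈ 26 mm (22.5 expected), the doorstop rim to 108 mm and the brush top to 240 mm, all plausible. The crop shows the brush standing upright in the tin. I'll square the tool to the world axes and head for the doorstop for a wrist view.

Request:
{"fn": "step_arm", "kwargs": {"steps": [[[0,0,-5],[0,0,7.3]],[[0,0,-5],[0,0,7.2]],[[2.9,-5.4,0],[0,0,0]],[[2.9,-5.4,0],[0,0,0]],[[2.9,-5.4,0],[0,0,0]],[[2.9,-5.4,0],[0,0,0]],[[2.9,-5.4,0],[0,0,0]],[[2.9,-5.4,0],[0,0,0]],[[2.9,-5.4,0],[0,0,0]],[[2.9,-5.4,0],[0,0,0]],[[2.9,-5.4,0],[0,0,0]],[[2.9,-5.4,0],[0,0,0]]], "claw": 1}}

```text
clock: 1.85
tool_pos: [0.4472, -0.0635, 0.358]
eef_rot: [1.0, -0.0, 0.0, 0.0]
contact_force: [0.9, 0.1, -0.1]
opening: 1.002
finger_force: 0.0
```

Request:
{"fn": "step_arm", "kwargs": {"steps": [[[1.2,-3.6,0],[0,0,0]],[[1.2,-3.6,0],[0,0,0]],[[0,0,0],[0,0,0]]]}}

```text
clock: 2.22
tool_pos: [0.4712, 0.0102, 0.3579]
eef_rot: [1.0, 0.003, 0.001, -0.001]
contact_force: [-0.7, -0.0, -0.0]
opening: 1.001
finger_force: 0.0
```

```bash
python3 - <<'E'
from h import *
s=snap('wrist','w1.png');print(sensors.get_state()['tool_pos'],s['position'],s['rotation'].round(3),proj(s,[.48,.0194,.11]))
E
```

```text
[0.47058986 0.0078148  0.35770507] [0.54132549 0.01043455 0.48245656] [[ 0.007 -0.962 -0.275]
 [-1.    -0.007 -0.   ]
 [-0.002  0.275 -0.962]] (np.float64(313.16606172382495), np.float64(163.3026515130241))
```

View pics/w1.png

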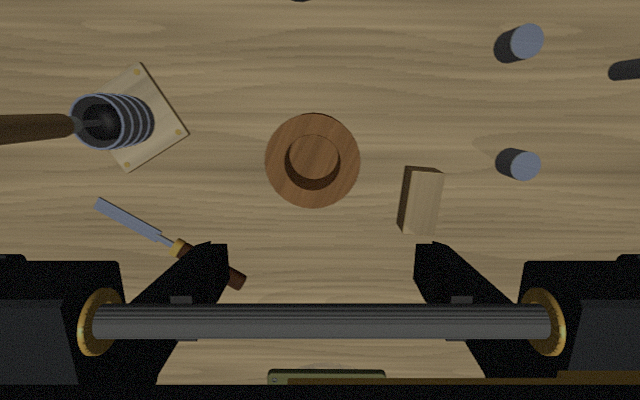

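The wrist view shows the doorstop rim around (313,160), the tin mouth around (99,121), the slug tops at (527,41) and (525,165), and the jaws at the bottom. Next I fit the rims and triangulate them against the top view.

```bash
python3 - <<'E'
from h import *
w=snap('wrist');t=snap('top')
def fit(s,roi,f,k=3):
    u0,v0,u1,v1=roi;c=s['img'][v0:v1,u0:u1];h=cv2.cvtColor(c,cv2.COLOR_RGB2HSV).astype(int)
    m=cv2.morphologyEx(f(h).astype(np.uint8),cv2.MORPH_OPEN,np.ones((k,k)));cs,_=cv2.findContours(m,cv2.RETR_EXTERNAL,cv2.CHAIN_APPROX_NONE)
    q=cv2.convexHull(max(cs,key=cv2.contourArea));e=cv2.fitEllipse(q);return (e[0][0]+u0,e[0][1]+v0),np.round(e[1],1),np.round(e[2])
for s,p in [(w,(290,190)),(w,(230,100)),(w,(280,125)),(t,(285,239)),(t,(270,210))]: print(cv2.cvtColor(s['img'][p[1]:p[1]+1,p[0]:p[0]+1],cv2.COLOR_RGB2HSV)[0,0],end=' ')
brown=lambda h:(h[...,1]>118)&(h[...,0]<20)
A=fit(w,(255,100,370,220),brown);B=fit(t,(268,205,335,272),brown)
print(A,B,tri(ray(w,*A[0]),ray(t,*B[0])),onz(w,*A[0],.11),onz(t,*B[0],.11))
met=lambda h:(h[...,1]<65)
for n,a,b in [('A',(505,15,555,65),(390,170,422,203)),('B',(500,140,555,190),(403,230,435,263))]:
    face=lambda h:(h[...,1]<70)&(h[...,2]>95)
    P=fit(w,a,face);Q=fit(t,b,face);print(n,P,Q,tri(ray(w,*P[0]),ray(t,*Q[0])),onz(w,*P[0],.045),onz(t,*Q[0],.045))
o=cv2.resize(w['img'][50:190,50:200],None,fx=4,fy=4);cv2.imwrite('pics/tin.png',o[...,::-1])
E
```

```text
[ 16 132 112] [ 20  83 135] [ 15 141 101] [27 87 97] [26 90 93] Traceback (most recent call last):
  File "<stdin>", line 9, in <module>
  File "<stdin>", line 6, in fit
ValueError: max() iterable argument is empty
```

Request:
{"fn": "step_arm", "kwargs": {"steps": [[[0.8,-6,0],[0,0,0]],[[0.8,-6,0],[0,0,0]],[[0.8,-6,0],[0,0,0]],[[0.7,-4,0],[0,0,0]],[[0.0,0,0],[0,0,0]],[[0,0,0],[0,0,0]]]}}

```text
clock: 3.12
tool_pos: [0.5019, 0.2243, 0.3575]
eef_rot: [1.0, -0.002, -0.0, 0.001]
contact_force: [0.1, -0.6, -0.4]
opening: 1.0
finger_force: 0.0
```

```bash
python3 - <<'E'
from h import *
s=snap('wrist','w2.png');print(sensors.get_state()['tool_pos'],proj(s,[.522,.26,.24]),proj(s,[.522,.258,.087]))
E
```

```text
[0.50193693 0.2240142  0.35754723] (np.float64(271.86266481827533), np.float64(177.07736211548107)) (np.float64(291.6701065774421), np.float64(150.34777105359603))
```

View pics/w2.png

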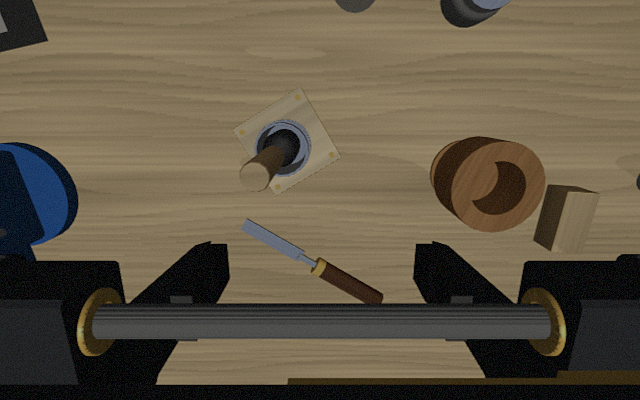

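The brush top disc is at (254,176), the tin mouth around (284,148) and the doorstop rim around (498,184). I fit these with the saved poses.

```bash
cat >> h.py <<'E'
def fit(s,roi,f,k=3):
    u0,v0,u1,v1=roi;h=cv2.cvtColor(s['img'][v0:v1,u0:u1],cv2.COLOR_RGB2HSV).astype(int)
    m=cv2.morphologyEx(f(h).astype(np.uint8),cv2.MORPH_OPEN,np.ones((k,k)));cs,_=cv2.findContours(m,cv2.RETR_EXTERNAL,cv2.CHAIN_APPROX_NONE)
    e=cv2.fitEllipse(cv2.convexHull(max(cs,key=cv2.contourArea)));return (e[0][0]+u0,e[0][1]+v0),np.round(e[1],1)
E
python3 - <<'E'
from h import *
w=snap('wrist');top=vision.snapshot('top')
rd=lambda n:cv2.imread('pics/'+n)[...,::-1].copy()
t=dict(top,img=rd('top0.png'),rotation=R.from_quat(top['rotation']).as_matrix())
w1=dict(w,img=rd('w1.png'),position=np.array([0.54132549,0.01043455,0.48245656]),rotation=np.array([[.007,-.962,-.275],[-1,-.007,0],[-.002,.275,-.962]]))
brown=lambda h:(h[...,1]>112)&(h[...,0]<19)
def rep(n,s,a,t,b,z):
    print(n,a,b,tri(ray(s,*a[0]),ray(t,*b[0]))[0].round(4),onz(s,*a[0],z).round(4),onz(t,*b[0],z).round(4))
rep('stop',w1,fit(w1,(255,100,370,220),brown),t,fit(t,(268,205,335,272),brown),.11)
face=lambda h:(h[...,1]<70)&(h[...,2]>95)
for n,a,b in [('A',(505,15,555,65),(390,170,422,203)),('B',(500,140,555,190),(403,230,435,263))]:
    rep(n,w1,fit(w1,a,face),t,fit(t,b,face),.045)
c=w['img'][100:215,225:345];print(cv2.cvtColor(c,cv2.COLOR_RGB2HSV)[76,[26,29,32]],cv2.cvtColor(c,cv2.COLOR_RGB2HSV)[55,[40,45,50]])
grey=lambda h:(h[...,1]<75)|(h[...,2]<40)
print('tin mouth',fit(w,(240,100,330,172),grey),fit(w1,(60,80,170,160),grey))
o=cv2.resize(c,None,fx=5,fy=5,interpolation=cv2.INTER_CUBIC);cv2.imwrite('pics/tin2.png',o[...,::-1])
for p,z in [((254,176),.24),((284,148),.087)]: print(onz(w,*p,z))
E
```

```text
stop ((312.08302307128906, 160.39301681518555), array([94.5, 95.2])) ((300.6114082336426, 238.69983673095703), array([46.9, 48.2])) [0.4809 0.021  0.0952] [0.4832 0.0207 0.11  ] [0.4792 0.0202 0.11  ]
A ((527.5081253051758, 40.38223075866699), array([31.7, 37.4])) ((406.5014991760254, 183.57408142089844), array([15.6, 16.9])) [ 0.6194 -0.2346  0.0427] [ 0.6179 -0.233   0.045 ] [ 0.6201 -0.2344  0.045 ]
B ((526.0585231781006, 165.93592834472656), array([27.4, 32.1])) ((419.0336856842041, 245.47797966003418), array([16.1, 17.6])) [ 0.4682 -0.2587  0.0437] [ 0.4678 -0.2574  0.045 ] [ 0.4687 -0.2589  0.045 ]
[[ 19  82 118]
 [ 18  85 120]
 [ 18  82 122]] [[ 18 126  69]
 [ 18 114  67]
 [ 17 119  62]]
tin mouth ((287.2296562194824, 137.2883415222168), array([77.2, 93.4])) ((122.03484344482422, 118.6104736328125), array([ 84.6, 107. ]))
[0.52292629 0.27271421 0.24      ]
[0.52487109 0.26656601 0.087     ]
```

View pics/tin2.png

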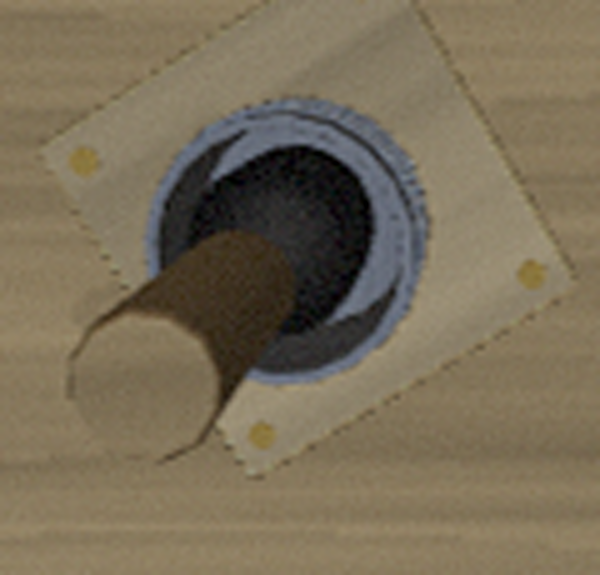

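The crop shows the handle disc at (254,177), the bristle ring at (282,148) and the tin rim circle at (281,148.6) in full-image pixels.

```bash
python3 - <<'E'
from h import *
w=snap('wrist')
for n,p,z in [('handle',(254,177),.24),('bristletop',(282,148),.079),('tin',(280.8,148.6),.087),('rim',(498.5,184.5),.11)]: print(n,onz(w,*p,z).round(4))
print(sensors.get_state()['tool_pos'])
E
```

```text
handle [0.5221 0.2733 0.24  ]
bristletop [0.5239 0.2705 0.079 ]
tin [0.5242 0.271  0.087 ]
rim [0.4858 0.023  0.11  ]
[0.50184907 0.22484501 0.35781801]
```

Request:
{"fn": "step_arm", "kwargs": {"steps": [[[2.1,-4.7,0],[0,0,0]],[[0,0,0],[0,0,0]],[[0,0,4],[0,0,0]],[[0,0,4],[0,0,0]],[[0,0,4],[0,0,0]],[[0,0,2.2],[0,0,0]],[[0,0,0],[0,0,0]]]}}

```text
clock: 4.2
tool_pos: [0.5217, 0.2718, 0.2144]
eef_rot: [1.0, -0.001, -0.002, 0.001]
contact_force: [0.0, -0.7, 0.3]
opening: 1.0
finger_force: 0.0
```

Request:
{"fn": "step_arm", "kwargs": {"steps": [[[0,0,0],[0,0,0]],[[0,0,0],[0,0,0]],[[0,0,0],[0,0,0]],[[0,0,0],[0,0,0]],[[0,0,0],[0,0,0]],[[0,0,0],[0,0,0]]], "claw": -1, "grip_force": 25}}

```text
clock: 4.95
tool_pos: [0.5225, 0.2738, 0.2157]
eef_rot: [1.0, -0.0, -0.0, 0.0]
contact_force: [-0.4, -0.3, 0.3]
opening: 0.342
finger_force: 0.0
```

```bash
python3 - <<'E'
from h import *
w=snap('wrist');s=snap('side')
st=sensors.get_state();print(st['clock'],st['tool_pos'],st['opening'],st['contact_force'],st['finger_force'])
a=cv2.resize(w['img'][100:400,120:520],None,fx=1.2,fy=1.2);b=cv2.resize(s['img'][60:220,230:340],None,fx=2.2,fy=2.2)
o=np.zeros((400,800,3),np.uint8);o[:360,:480]=a;o[:352,500:742]=b;cv2.imwrite('pics/g1.png',o[...,::-1])
E
```

```text
5.05 [0.52255473 0.27377139 0.21563917] 0.2637112902336658 [-0.0274822  -0.10665369  0.31926568] 25.015041092410684
```

View pics/g1.png

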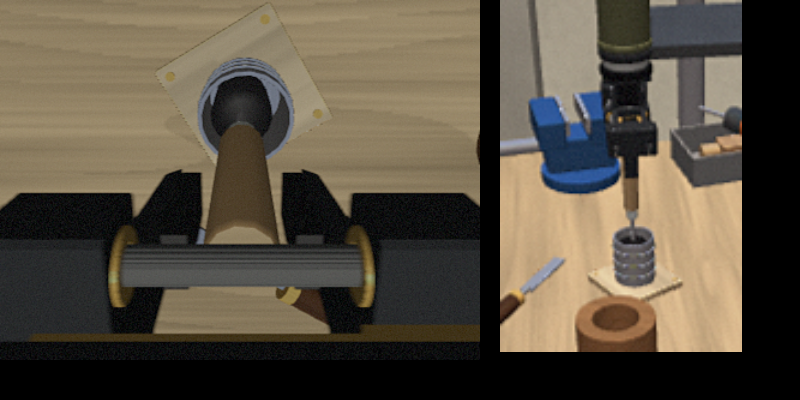

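The brush is gripped (23 mm between the pads) and upright, with its end 200 mm below the TCP. I lift it, carry it over the doorstop and look before going in.

Request:
{"fn": "step_arm", "kwargs": {"steps": [[[0,0,-3.25],[0,0,0]],[[0,0,-3.25],[0,0,0]],[[0,0,-3.25],[0,0,0]],[[0,0,-3.25],[0,0,0]],[[-0.8,5,0],[0,0,0]],[[-0.8,5,0],[0,0,0]],[[-0.8,5,0],[0,0,0]],[[-0.8,5,0],[0,0,0]],[[-0.8,5.2,0],[0,0,0]],[[0,0,0],[0,0,0]],[[0,0,0],[0,0,0]]]}}

```text
clock: 6.42
tool_pos: [0.4826, 0.0225, 0.3458]
eef_rot: [1.0, 0.0, 0.0, -0.0]
contact_force: [0.5, 0.6, -1.5]
opening: 0.266
finger_force: 25.0
```

```bash
python3 - <<'E'
from h import *
w=snap('wrist');s=snap('side')
st=sensors.get_state();print(st['clock'],st['tool_pos'],st['opening'],st['contact_force'],st['finger_force'])
a=cv2.resize(w['img'][80:380,120:520],None,fx=1.2,fy=1.2);b=cv2.resize(s['img'][110:250,240:325],None,fx=3.5,fy=3.5)
o=np.zeros((490,800,3),np.uint8);o[:360,:480]=a;o[:b.shape[0],490:490+b.shape[1]]=b;cv2.imwrite('pics/g2.png',o[...,::-1])
print(proj(s,st['tool_pos']-[0,0,.2]),proj(w,st['tool_pos']-[0,0,.2]))
E
```

```text
6.525 [0.48270408 0.02349692 0.3457345 ] 0.25869363512710536 [ 1.29807597  0.55530263 -0.79192874] 24.999804021790624
(np.float64(282.0863473907317), np.float64(193.4702949434689)) (np.float64(320.131255437002), np.float64(179.9608197056205))
```

View pics/g2.png

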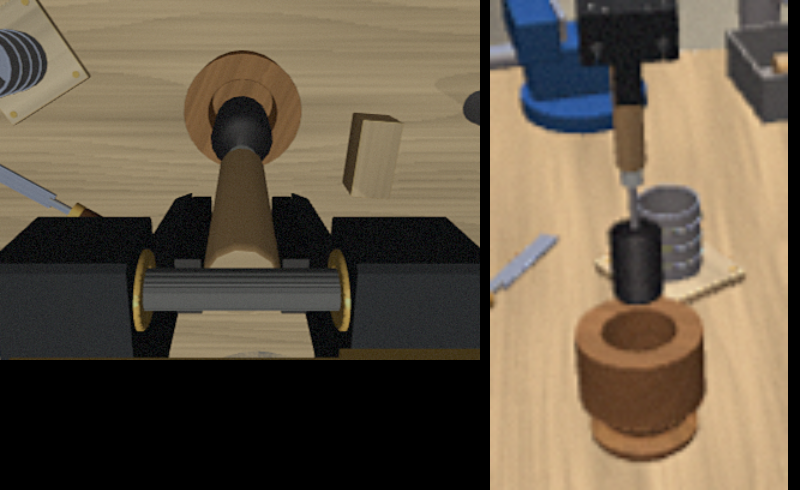

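The bristle end hangs over the mouth: in the side view its end is at u≈281.7 against 282.9 for the mouth centre. In the wrist view the rim centre is at u≈321.7 against 320.1 predicted. That leaves about 2 mm of error, so I go down.

Request:
{"fn": "step_arm", "kwargs": {"steps": [[[0,0.2,0],[0,0,0]],[[0,0,3],[0,0,0]],[[0,0,3],[0,0,0]],[[0,0,2],[0,0,0]],[[0,0,1.3],[0,0,0]],[[0,0,0],[0,0,0]],[[0,0,0],[0,0,0]]]}}

```text
clock: 7.4
tool_pos: [0.4831, 0.0201, 0.2533]
eef_rot: [1.0, 0.0, 0.001, -0.0]
contact_force: [0.1, 0.4, 0.0]
opening: 0.265
finger_force: 25.0
```

Request:
{"fn": "step_arm", "kwargs": {"steps": [[[0,0,0.3],[0,0,0]],[[0,0,0],[0,0,0]],[[0,0,-2.3],[0,0,0]],[[0,0,-2.3],[0,0,0]],[[0,0,0],[0,0,0]],[[0,0,0],[0,0,0]],[[0,0,2.3],[0,0,0]],[[0,0,2.3],[0,0,0]],[[0,0,0],[0,0,0]],[[0,0,0],[0,0,0]]]}}

```text
clock: 8.65
tool_pos: [0.4826, 0.0199, 0.2498]
eef_rot: [1.0, -0.0, -0.0, 0.0]
contact_force: [0.1, 1.0, -0.3]
opening: 0.265
finger_force: 25.0
```

```bash
python3 - <<'E'
from h import *
st=sensors.get_state();print(st['clock'],st['tool_pos'],st['opening'],st['contact_force'],st['finger_force'])
snap('side','g3.png');snap('wrist','g3w.png')
E
```

```text
8.65 [0.48259148 0.01985928 0.24979579] 0.2652417767073151 [ 0.09067524  1.01871988 -0.28210342] 24.99965694732964
```

Both strokes are done (end at about −0.061 m each time, no load). I carry the brush back to exactly where it was gripped.

Request:
{"fn": "step_arm", "kwargs": {"steps": [[[0,0,-4.8],[0,0,0]],[[0,0,-4.8],[0,0,0]],[[0,0,0],[0,0,0]],[[0.8,-5,0],[0,0,0]],[[0.8,-5,0],[0,0,0]],[[0.8,-5,0],[0,0,0]],[[0.8,-5,0],[0,0,0]],[[0.8,-5.3,0],[0,0,0]],[[0,0,0],[0,0,0]],[[0,0,0],[0,0,0]]]}}

```text
clock: 10.0
tool_pos: [0.5222, 0.2719, 0.3447]
eef_rot: [1.0, -0.0, -0.001, 0.001]
contact_force: [-0.3, -0.6, -1.4]
opening: 0.265
finger_force: 25.0
```

```bash
python3 - <<'E'
from h import *
w=snap('wrist');s=snap('side')
st=sensors.get_state();print(st['clock'],st['tool_pos'],st['opening'],st['contact_force'],st['finger_force'])
a=cv2.resize(w['img'][60:330,150:490],None,fx=1.4,fy=1.4);b=cv2.resize(s['img'][70:220,250:335],None,fx=3.5,fy=3.5)
o=np.zeros((530,800,3),np.uint8);o[:a.shape[0],:a.shape[1]]=a;o[:b.shape[0],490:490+b.shape[1]]=b;cv2.imwrite('pics/g4.png',o[...,::-1])
E
```

```text
10.1 [0.5226743  0.27081335 0.34519262] 0.2632338350516547 [ 0.24755301  0.5593282  -0.50198102] 24.99952887184918
```

View pics/g4.png

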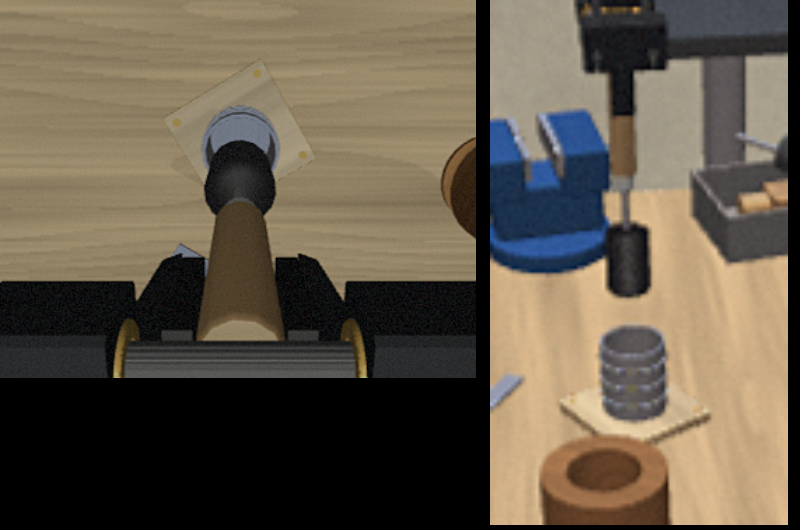

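The brush hangs upright over the tin. I lower it and release.

Request:
{"fn": "step_arm", "kwargs": {"steps": [[[0,-0.1,4],[0,0,0]],[[0,0,4],[0,0,0]],[[0,0,3],[0,0,0]],[[0,0,1.9],[0,0,0]],[[0,0,0],[0,0,0]],[[0,0,0],[0,0,0]]]}}

```text
clock: 10.85
tool_pos: [0.523, 0.2728, 0.2171]
eef_rot: [1.0, -0.001, 0.0, 0.0]
contact_force: [0.3, 0.2, -0.4]
opening: 0.262
finger_force: 25.0
```

Request:
{"fn": "step_arm", "kwargs": {"steps": [[[0,0,0],[0,0,0]],[[0,0,0],[0,0,0]],[[0,0,0],[0,0,0]],[[0,0,0],[0,0,0]],[[0,0,0],[0,0,0]],[[0,0,0],[0,0,0]]], "claw": 1}}

```text
clock: 11.6
tool_pos: [0.5226, 0.2738, 0.2166]
eef_rot: [1.0, -0.0, -0.0, 0.0]
contact_force: [0.1, -0.2, -0.5]
opening: 0.919
finger_force: 0.0
```

Request:
{"fn": "step_arm", "kwargs": {"steps": [[[0,0,-4],[0,0,0]],[[0,0,-4],[0,0,0]],[[0,0,-5],[0,0,0]],[[0,4.7,0],[0,0,0]],[[0,0,0],[0,0,0]],[[0,0,0],[0,0,0]]]}}

```text
clock: 12.35
tool_pos: [0.5224, 0.2271, 0.3466]
eef_rot: [1.0, -0.0, -0.0, -0.0]
contact_force: [0.2, 0.6, -0.3]
opening: 0.998
finger_force: 0.0
```

```bash
python3 - <<'E'
from h import *
w=snap('wrist');s=snap('side')
st=sensors.get_state();print(st['clock'],st['tool_pos'],st['opening'],st['contact_force'],st['finger_force'])
a=cv2.resize(w['img'][60:330,150:490],None,fx=1.4,fy=1.4);b=cv2.resize(s['img'][70:220,250:335],None,fx=3.5,fy=3.5)
o=np.zeros((530,800,3),np.uint8);o[:a.shape[0],:a.shape[1]]=a;o[:b.shape[0],490:490+b.shape[1]]=b;cv2.imwrite('pics/g5.png',o[...,::-1])
E
```

```text
12.45 [0.52212669 0.22797836 0.3463587 ] 1.000637780457101 [ 0.60265734 -0.07178917 -0.27412838] 0.0
```

View pics/g5.png

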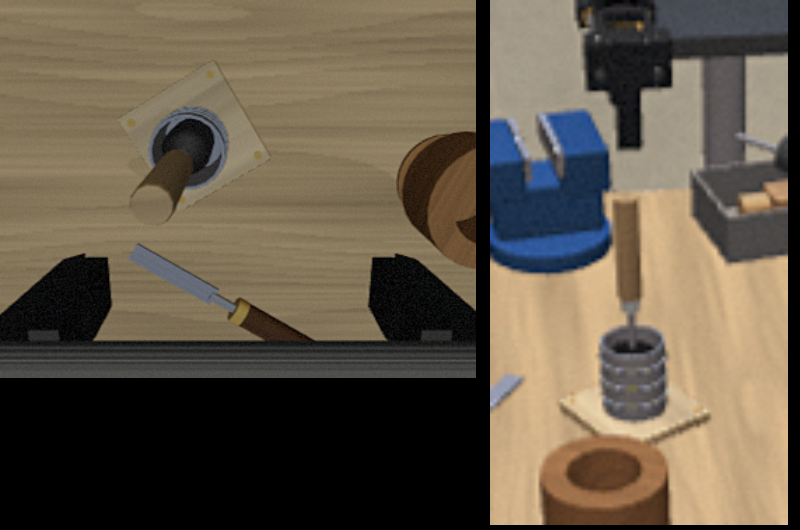

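The brush stands upright in the tin, clear of the jaws. I move over the nearer slug, B at (0.4685, −0.2585), to refine its position.

Request:
{"fn": "step_arm", "kwargs": {"steps": [[[-0.6,5.4,1.5],[0,0,0]],[[-0.6,5.4,1.5],[0,0,0]],[[-0.6,5.4,1.5],[0,0,0]],[[-0.6,5.4,1.5],[0,0,0]],[[-0.6,5.4,1.5],[0,0,0]],[[-0.6,5.4,1.5],[0,0,0]],[[-0.6,5.4,1.5],[0,0,0]],[[-0.6,5.4,1.5],[0,0,0]],[[-0.6,5.4,1.5],[0,0,0]],[[0,0,1],[0,0,0]],[[0,0,0],[0,0,0]],[[0,0,0],[0,0,0]]]}}

```text
clock: 13.95
tool_pos: [0.4696, -0.257, 0.2021]
eef_rot: [1.0, 0.002, 0.0, -0.001]
contact_force: [0.5, -0.1, 0.2]
opening: 1.0
finger_force: 0.0
```

```bash
python3 - <<'E'
from h import *
w=snap('wrist','w3.png')
st=sensors.get_state();print(st['clock'],st['tool_pos'],st['opening'],st['contact_force'],np.array(w['position']).round(4))
face=lambda h:(h[...,1]<70)&(h[...,2]>95)
u,v=map(round,proj(w,[.4685,-.2585,.045]));print(u,v)
f=fit(w,(u-50,v-50,u+50,v+50),face);p=onz(w,*f[0],.045);print(f,p, 'shift cm tool',(p-st['tool_pos'])*[100,-100,-100])
E
```

```text
14.0 [ 0.46956468 -0.25723236  0.20225479] 0.9997093492909697 [0.10454702 0.49598604 0.4649317 ] [ 0.5397 -0.2568  0.3267]
323 192
((322.5218086242676, 192.27499389648438), array([43.4, 45.7])) [ 0.46826265 -0.2581055   0.045     ] shift cm tool [-0.13020321  0.0873138  15.72547855]
```

The wrist fit agrees with the earlier position within 1 mm, and its size (about 45 px) matches 40 mm at this depth. I go down, grip and lift to feel the weight.

Request:
{"fn": "step_arm", "kwargs": {"steps": [[[-0.1,0.1,4],[0,0,0]],[[0,0,5],[0,0,0]],[[0,0,5],[0,0,0]],[[0,0,3.3],[0,0,0]],[[0,0,0],[0,0,0]],[[0,0,0],[0,0,0]]]}}

```text
clock: 14.75
tool_pos: [0.4686, -0.2599, 0.0301]
eef_rot: [1.0, 0.0, 0.001, 0.0]
contact_force: [-0.2, -0.2, 1.2]
opening: 1.005
finger_force: 0.0
```

Request:
{"fn": "step_arm", "kwargs": {"steps": [[[0,0,0],[0,0,0]],[[0,0,0],[0,0,0]],[[0,0,0],[0,0,0]],[[0,0,0],[0,0,0]],[[0,0,0],[0,0,0]],[[0,0,0],[0,0,0]]], "claw": -1, "grip_force": 40}}

```text
clock: 15.5
tool_pos: [0.4674, -0.2599, 0.0288]
eef_rot: [1.0, 0.0, -0.0, -0.0]
contact_force: [0.4, 1.0, 2.2]
opening: 0.443
finger_force: 40.0
```

```bash
python3 - <<'E'
from h import *
st=sensors.get_state();print(st['clock'],st['tool_pos'],st['opening'],st['contact_force'],st['finger_force'],st['joint_torque'].round(3))
E
```

```text
15.5 [ 0.46743935 -0.2598592   0.02877091] 0.4432615024094927 [0.38442106 0.96980327 2.19695846] 39.99851753935218 [ 4.8400e-01 -5.1549e+01  2.8300e-01 -4.7360e+00  1.0700e-01 -1.4600e-01
  4.0000e-03]
```

Request:
{"fn": "step_arm", "kwargs": {"steps": [[[0,0,-1.5],[0,0,0]],[[0,0,-1.5],[0,0,0]],[[0,0,-2],[0,0,0]],[[0,0,0],[0,0,0]],[[0,0,0],[0,0,0]],[[0,0,0],[0,0,0]]]}}

```text
clock: 16.25
tool_pos: [0.467, -0.2601, 0.0782]
eef_rot: [1.0, -0.0, -0.001, -0.0]
contact_force: [-0.2, 0.8, -2.3]
opening: 0.44
finger_force: 40.0
```

```bash
cat >> h.py <<'E'
def feel(n=12):
    F=[];T=[]
    for _ in range(n):
        vision.snapshot('top');st=sensors.get_state();F.append(st['contact_force']);T.append(st['joint_torque'])
    print(st['clock'],st['tool_pos'].round(4),round(st['opening'],3),'F',np.mean(F,0).round(2),np.std(F,0).round(2),'T',np.mean(T,0).round(3))
E
python3 -c "
from h import *
feel()"
```

```text
16.85 [ 0.4675 -0.2602  0.0787] 0.443 F [-0.27 -0.24 -2.03] [0.4  0.44 0.45] T [ 8.0000e-03 -5.1948e+01 -1.1100e+00 -6.5040e+00 -1.0000e-03 -7.4000e-02
 -0.0000e+00]
```

About 2.0 N, so this is likely the lighter one (the limit is 2.75 N). I set it down gently, release, and lift the other to compare.

Request:
{"fn": "step_arm", "kwargs": {"steps": [[[0,0,2],[0,0,0]],[[0,0,2],[0,0,0]],[[0,0,0.9],[0,0,0]],[[0,0,0],[0,0,0]],[[0,0,0],[0,0,0]]]}}

```text
clock: 17.48
tool_pos: [0.4677, -0.2604, 0.0302]
eef_rot: [1.0, -0.0, 0.0, 0.0]
contact_force: [-0.2, 0.4, -2.0]
opening: 0.444
finger_force: 40.0
```

Request:
{"fn": "step_arm", "kwargs": {"steps": [[[0,0,0],[0,0,0]],[[0,0,0],[0,0,0]],[[0,0,0],[0,0,0]],[[0,0,0],[0,0,0]],[[0,0,0],[0,0,0]],[[0,0,0],[0,0,0]]], "claw": 1}}

```text
clock: 18.23
tool_pos: [0.4675, -0.2602, 0.0297]
eef_rot: [1.0, -0.0, 0.0, 0.0]
contact_force: [0.1, -0.7, -0.0]
opening: 0.999
finger_force: 0.0
```

Request:
{"fn": "step_arm", "kwargs": {"steps": [[[0,0,-4],[0,0,0]],[[0,0,-5],[0,0,0]],[[0,0,-5],[0,0,0]],[[0,0,-3.2],[0,0,0]],[[0,0,0],[0,0,0]],[[0,0,0],[0,0,0]]]}}

```text
clock: 18.98
tool_pos: [0.4667, -0.2601, 0.201]
eef_rot: [1.0, -0.0, -0.001, -0.0]
contact_force: [0.7, 0.4, 0.5]
opening: 0.997
finger_force: 0.0
```

```bash
python3 - <<'E'
from h import *
w=snap('wrist','w4.png')
st=sensors.get_state();print(st['clock'],st['tool_pos'],st['contact_force'])
face=lambda h:(h[...,1]<70)&(h[...,2]>95)
u,v=map(round,proj(w,[.4675,-.26,.045]));print(u,v)
f=fit(w,(u-50,v-50,u+50,v+50),face);print(f,onz(w,*f[0],.045))
E
```

```text
19.025 [ 0.46654379 -0.25997609  0.20056364] [-0.7331166  -0.0689564   0.20662589]
321 190
((321.18622970581055, 188.59062957763672), array([43.5, 46.3])) [ 0.46858092 -0.26021033  0.045     ]
```

Slug B stands where it was, with its top still round and in place. On to slug A.

Request:
{"fn": "step_arm", "kwargs": {"steps": [[[5,-0.8,0],[0,0,0]],[[5,-0.9,0],[0,0,0]],[[5.2,-0.9,0],[0,0,0]],[[0,0,0],[0,0,0]],[[0,0,0],[0,0,0]]]}}

```text
clock: 19.65
tool_pos: [0.6178, -0.2343, 0.1999]
eef_rot: [1.0, -0.0, -0.002, -0.0]
contact_force: [-0.4, 0.2, 0.1]
opening: 1.004
finger_force: 0.0
```

```bash
python3 - <<'E'
from h import *
w=snap('wrist','w5.png')
st=sensors.get_state();print(st['clock'],st['tool_pos'],st['contact_force'])
face=lambda h:(h[...,1]<70)&(h[...,2]>95)
u,v=map(round,proj(w,[.619,-.234,.045]));print(u,v)
f=fit(w,(u-50,v-50,u+50,v+50),face);p=onz(w,*f[0],.045);print(f,p,(p-st['tool_pos'])*[100,-100,-100])
E
```

```text
19.7 [ 0.61738731 -0.23492731  0.20030564] [-0.38501504  0.50819451 -0.88524738]
321 189
((320.5011329650879, 189.1019172668457), array([43.9, 46. ])) [ 0.61901564 -0.23387733  0.045     ] [ 0.16283252 -0.10499748 15.53056386]
```

Request:
{"fn": "step_arm", "kwargs": {"steps": [[[0.1,-0.1,4],[0,0,0]],[[0,0,5],[0,0,0]],[[0,0,5],[0,0,0]],[[0,0,3.1],[0,0,0]],[[0,0,0],[0,0,0]],[[0,0,0],[0,0,0]]]}}

```text
clock: 20.45
tool_pos: [0.6207, -0.2341, 0.0321]
eef_rot: [1.0, -0.001, 0.001, 0.0]
contact_force: [0.0, -0.5, 0.4]
opening: 1.0
finger_force: 0.0
```

Request:
{"fn": "step_arm", "kwargs": {"steps": [[[0,0,0],[0,0,0]],[[0,0,0],[0,0,0]],[[0,0,0],[0,0,0]],[[0,0,0],[0,0,0]],[[0,0,0],[0,0,0]],[[0,0,0],[0,0,0]]], "claw": -1, "grip_force": 40}}

```text
clock: 21.2
tool_pos: [0.6204, -0.2334, 0.0308]
eef_rot: [1.0, -0.0, 0.0, 0.0]
contact_force: [0.2, -0.2, 0.5]
opening: 0.446
finger_force: 40.0
```

Request:
{"fn": "step_arm", "kwargs": {"steps": [[[0,0,-1.5],[0,0,0]],[[0,0,-1.5],[0,0,0]],[[0,0,-2],[0,0,0]],[[0,0,0],[0,0,0]],[[0,0,0],[0,0,0]],[[0,0,0],[0,0,0]]]}}

```text
clock: 21.95
tool_pos: [0.6198, -0.2331, 0.08]
eef_rot: [1.0, -0.0, -0.001, -0.0]
contact_force: [-0.2, -0.2, -3.6]
opening: 0.444
finger_force: 40.0
```

```bash
python3 -c "
from h import *
feel()"
```

```text
22.55 [ 0.6205 -0.2333  0.0808] 0.443 F [-0.12 -0.02 -3.38] [0.66 0.55 0.59] T [ 5.0000e-03 -6.2204e+01 -2.7880e+00 -1.2185e+01 -1.0000e-03 -6.7000e-02
 -0.0000e+00]
```

A reads 3.4 N against 2.0 N for B, so A is the heavier and stays in the gripper. I lift it and carry it above the doorstop.

Request:
{"fn": "step_arm", "kwargs": {"steps": [[[0,0,-4],[0,0,0]],[[0,0,-4],[0,0,0]],[[0,0,-4],[0,0,0]],[[-2.3,-4.2,0],[0,0,0]],[[-2.3,-4.2,0],[0,0,0]],[[-2.3,-4.2,0],[0,0,0]],[[-2.3,-4.2,0],[0,0,0]],[[-2.3,-4.3,0],[0,0,0]],[[-2.2,-4.3,0],[0,0,0]],[[0,0,0],[0,0,0]],[[0,0,0],[0,0,0]]]}}

```text
clock: 23.92
tool_pos: [0.484, 0.0205, 0.201]
eef_rot: [1.0, -0.0, 0.001, 0.0]
contact_force: [-0.2, -0.8, -3.3]
opening: 0.445
finger_force: 40.0
```

```bash
python3 - <<'E'
from h import *
w=snap('wrist','w6.png');s=snap('side','s6.png');t=snap('top','t6.png')
st=sensors.get_state();p=st['tool_pos'];print(st['clock'],p,st['opening'],st['contact_force'],st['finger_force'])
brown=lambda h:(h[...,1]>112)&(h[...,0]<19)
u,v=map(round,proj(w,[.482,.021,.11]));print(u,v)
h=cv2.cvtColor(w['img'],cv2.COLOR_RGB2HSV);m=((h[...,1]>112)&(h[...,0]<19)&(h[...,2]>40)).astype(np.uint8)
m[:max(v-100,0)]=0;m[245:]=0;m[:,:u-110]=0;m[:,u+110:]=0
n,l,q,c=cv2.connectedComponentsWithStats(m);k=1+np.argmax(q[1:,4]);print('rim blob',q[k])
L=l==k
# rim outline: hull upper half points, circle fitted on plane z=.11 (least squares)
cs,_=cv2.findContours(L.astype(np.uint8),cv2.RETR_EXTERNAL,cv2.CHAIN_APPROX_NONE);H=cv2.convexHull(max(cs,key=cv2.contourArea))[:,0]
H=H[H[:,1]<v+10];P=np.array([onz(w,a,b,.11)[:2] for a,b in H])
x=np.linalg.lstsq(np.c_[2*P,np.ones(len(P))],(P**2).sum(1),rcond=None)[0];print('circle',x[:2],'r',np.sqrt(x[2]+x[:2]@x[:2]),len(P))
# slug in side view
hs=cv2.cvtColor(s['img'],cv2.COLOR_RGB2HSV);a,b=map(round,proj(s,p-[0,0,.01]));print(a,b)
ms=((hs[...,1]<70)&(hs[...,2]>60)).astype(np.uint8);ms[:b-25]=0;ms[b+35:]=0;ms[:,:a-25]=0;ms[:,a+25:]=0
n,l,q,c=cv2.connectedComponentsWithStats(ms);print([(q[i].tolist(),c[i].round(1).tolist()) for i in range(1,n) if q[i,4]>30])
E
```

```text
24.075 [0.48412449 0.01943715 0.20072894] 0.4411152087718225 [ 0.07940177 -0.04231711 -3.70889814] 39.999916199594736
320 217
rim blob [  242   131   156   114 12677]
circle [0.48591772 0.02108497] r 0.05176524393743881 27
282 181
[([275, 163, 27, 32, 278], [290.7, 182.5])]
```

The rim centre fits at (0.484–0.486, 0.021) and the slug hangs at about (0.483, 0.020). I nudge it and lower to 3 cm above the rim.

Request:
{"fn": "step_arm", "kwargs": {"steps": [[[0.15,-0.1,1],[0,0,0]],[[0,0,1],[0,0,0]],[[0,0,0.9],[0,0,0]],[[0,0,0],[0,0,0]],[[0,0,0],[0,0,0]],[[0,0,0],[0,0,0]],[[0,0,0],[0,0,0]],[[0,0,0],[0,0,0]]]}}

```text
clock: 25.08
tool_pos: [0.4851, 0.0218, 0.1719]
eef_rot: [1.0, -0.0, 0.0, 0.0]
contact_force: [0.7, -0.1, -3.9]
opening: 0.442
finger_force: 40.0
```

```bash
python3 - <<'E'
from h import *
s=snap('side');t=snap('top')
st=sensors.get_state();print(st['clock'],st['tool_pos'],st['opening'],st['contact_force'],st['finger_force'],np.abs(st['qd']).max())
hs=cv2.cvtColor(s['img'],cv2.COLOR_RGB2HSV)
# doorstop silhouette columns just below rim and slug columns above it
brown=((hs[...,1]>112)&(hs[...,0]<19))
for v in (212,218,224): 
    c=np.where(brown[v,250:320])[0]+250;print('stop',v,c.min(),c.max(),(c.min()+c.max())/2)
gr=(hs[...,1]<75)&(hs[...,2]>60)
for v in range(178,200,3):
    c=np.where(gr[v,262:305])[0]+262;print('slug',v,(c.min(),c.max(),(c.min()+c.max())/2) if len(c) else None)
print(proj(s,st['tool_pos']-[0,0,.0308]),proj(s,st['tool_pos']+[0,0,.014]),proj(s,[.484,.021,.08]))
g=lambda h:(h[...,1]<70)
print('slugB side',fit(s,(272,280,300,312),g))
bt=lambda h:(h[...,1]>70)&(h[...,2]<115)
for z in (.24,.13): print('brush',proj(s,[.5225,.272,z]))
for v in (132,145,155): 
    c=np.where((hs[v,275:305,2]<125))[0]+275;print(v,c.min() if len(c) else 0,c.max() if len(c) else 0)
E
```

```text
25.175 [0.4850385  0.02175681 0.17179846] 0.4406340736478043 [ 0.04867812 -0.01722019 -4.13227527] 40.00012228265405 0.0014652484832799288
stop 212 265 300 282.5
stop 218 266 300 283.0
stop 224 266 300 283.0
slug 178 (np.int64(297), np.int64(299), np.float64(298.0))
slug 181 (np.int64(297), np.int64(302), np.float64(299.5))
slug 184 (np.int64(270), np.int64(303), np.float64(286.5))
slug 187 (np.int64(275), np.int64(304), np.float64(289.5))
slug 190 (np.int64(276), np.int64(303), np.float64(289.5))
slug 193 (np.int64(276), np.int64(297), np.float64(286.5))
slug 196 (np.int64(277), np.int64(288), np.float64(282.5))
slug 199 None
(np.float64(283.0128001219644), np.float64(195.11655260294222)) (np.float64(282.28994350798195), np.float64(181.91004013806602)) (np.float64(283.6176782256537), np.float64(212.4725293510712))
slugB side ((285.8087577819824, 296.0211296081543), array([17.9, 25.1]))
brush (np.float64(288.3436019794611), np.float64(125.73683468659485))
brush (np.float64(289.61927824650496), np.float64(155.85359156110565))
132 275 293
145 275 293
155 275 292
```

In the side view the slug's lower end is at u≈282.5 and the doorstop axis at u≈283, so they line up. The arm is still, B stands in place and the brush is in its tin. Handing in.

```bash
python3 -c "
from plant import finish_job
print(finish_job())"
```

```text
the job is handed in; nothing more can be done
None
```

The job is handed in after about 25 s on the robot clock: recess brushed with two strokes, brush back in its tin, the lighter slug (about 2.0 N) standing on the bench, and the heavier one (about 3.4 N) held upright about 3 cm above the rim, aligned with the recess to about 2 mm; the judge returned no verdict.

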